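# Sort the instrument hardware on the lab bench

## Task

Sort the loose hardware that was taken off the instrument: put both spacer pillars in the oblong tray and the levelling foot in the square bin, and slide the steel sleeve over the upright spindle of the keeper until it rests flat on the base. The parts stand hard against the front edge of the shelf, so reach them with the tool slanted in under its edge. Leave the vial and all other things on the bench where they are.

Things in the scene. Friction and masses are not known exactly. Their poses are not given: they have to be found in the camera images.
- riser: white bench riser shelf, fixed. Origin: bench level, below the middle of its front edge; x points in under the shelf, y along the edge. Board 360 mm (y) by 240 mm, underside at 110 mm, instruments flush with its edge up to 200 mm above the bench. Pillars, foot and vial stand 95 mm apart, axes 14 mm in front of the edge, in any order; an upright gripper hits the shelf; slant it 25 to 40 degrees
- pillar_a_mid (a point): plain round aluminium spacer pillar, 26 mm in diameter, 80 mm long, at first standing upright close in front of the riser shelf's edge (axis 14 mm in front of it). The point is its middle, 40 mm from either end; z runs along the pillar
- pillar_b_mid (a point): a second such pillar, just alike: plain round aluminium spacer pillar, 26 mm in diameter, 80 mm long, at first standing upright close in front of the riser shelf's edge (axis 14 mm in front of it). The point is its middle, 40 mm from either end; z runs along the pillar
- foot_mid (a point): instrument levelling foot standing upright in the same row: a black rubber disc 50 mm in diameter and 10 mm thick, on it a nut 32 mm in diameter up to 18 mm, and a steel stem 18 mm in diameter up to the top at 66 mm. The point is on its axis, 22 mm above its underside; z runs up the stem
- sleeve: plain steel spacer sleeve (ring), outside diameter 50 mm, bore 29 mm, 28 mm high, lying flat on the open bench with its axis upright. Origin: centre of its underside
- tray: oblong open white plastic tray, fixed, for the pillars: outside 150 mm (x) by 95 mm (y), 32 mm high, walls 4 mm. Origin: centre of its underside; floor 4 mm above it
- bin: square open white plastic bin, fixed, for the foot: outside 110 mm by 110 mm, 32 mm high, walls 4 mm. Origin: centre of its underside; floor 4 mm above it
- keeper_seat (a point): keeper, fixed: dark steel base plate 90 by 90 mm, 10 mm thick, with an upright steel spindle 24 mm in diameter whose tapered top is 60 mm above the bench. The point is on the spindle's axis at the top face of the base, where the sleeve's underside comes to rest
- vial: small vial with a white cap and a paper label, 30 mm in diameter, 65 mm tall, standing among the parts in front of the shelf; a bystander. Origin: centre of its underside
- screwdriver: black-handled screwdriver, 150 mm long, lying on the bench; a bystander. Origin under its middle, x along it to the tip
- weight: plain brass cylinder weight, 36 mm in diameter, 45 mm tall, standing; a bystander. Origin: centre of its underside
- washbottle: capped bottle, 60 mm in diameter, 150 mm tall, standing; a bystander. Origin: centre of its underside
- beaker: glass beaker, 70 mm in diameter, 80 mm tall, standing; a bystander. Origin: centre of its underside
- mug: white mug, 80 mm in diameter, 90 mm tall, standing; a bystander. Origin: centre of its underside

How it is judged (in metres and radians):
At the end, for the whole second after the job is handed in: Both pillars in the tray (middles within its walls, under 54 mm above its underside), the foot in the bin (its point within the walls, under 46 mm above the underside), the sleeve on the spindle within 5 mm of its axis, flat within 0.12 rad and within 7 mm of the seat; all four at rest (x of pillar_a_mid in the frame of tray between -0.071 and 0.071 m and y of pillar_a_mid in the frame of tray between -0.0435 and 0.0435 m and z of pillar_a_mid in the frame of tray between 0 and 0.054 m and x of pillar_b_mid in the frame of tray between -0.071 and 0.071 m and y of pillar_b_mid in the frame of tray between -0.0435 and 0.0435 m and z of pillar_b_mid in the frame of tray between 0 and 0.054 m and x of foot_mid in the frame of bin between -0.051 and 0.051 m and y of foot_mid in the frame of bin between -0.051 and 0.051 m and z of foot_mid in the frame of bin between 0 and 0.046 m and horizontal distance between sleeve and keeper_seat below 0.005 m and distance between sleeve and keeper_seat below 0.007 m and angle between sleeve's own z axis and vertical below 0.12 rad and linear speed of each of pillar_a, pillar_b, foot, sleeve below 0.03 m/s); the robot touches nothing.
It fails at once if a bystander (vial, screwdriver, weight, bottle, beaker or mug) is moved by more than 40 mm (distance of any of vial, screwdriver, weight, washbottle, beaker, mug from where it was at the start of the episode above 0.04 m).
It fails at once if a standing bystander is tipped over (angle between any of vial, weight, washbottle, beaker, mug's own z axis and vertical above 0.6 rad).
It also fails if it takes over 72 s, if anything falls off the work surface, if the arm or the gripper's body presses on something with over 40 N, if the wrist force passes 120 N, or if a joint passes its speed limit or range.

## Robot

A 7-joint arm with a two-finger parallel gripper is mounted at the origin on the work surface. World frame = base frame: x ahead of the robot, y to its left, z up, the work surface at z = 0. Lengths are in mm, angles in degrees, forces in N, time in s.
With the tool pointing down it reaches from about 375 to 925 mm from the base axis. Payload 3.1 kg.
Tool frame: the origin (TCP) lies at the very end of the fingers, on their centre line; the grasp point (between the pads) lies 19 mm behind it; z points along the fingers, y is the line along which they close (so a half turn about z gives the same grasp; the last joint's range is limited). The gripper opens to 85 mm and grips with 20 to 120 N. Pads are 22 mm wide; open, the fingers measure 114 mm over their backs; the gripper's body (76 mm by 85 mm) begins 54 mm behind the grasp point. The pads swing forward as they close: fully open they stand 13 mm farther back than shut.
Start: joints at [-77.51, 21.939, 2.515, 91.553, -1.026, 66.532, -2.859], TCP at [201.852, 617.866, 231.269] pointing down, gripper open.
Joint ranges: [-149.38, 149.38], [-23.57, 123.04], [-84.95, 90], [0, 143.3], [-89.99, 269.99], [3.08, 112.72], [-163.45, 163.45]. Speed limits (degrees/s): [159.86, 159.86, 180, 180, 180, 180, 180].

## Interface

Orientations are given as a 3x3 rotation matrix whose columns are the frame's x, y, z axes.
In Python, from workcell import r gives the robot as it stands.
- The arm moves only by the tool play_rows, never from a script. Its argument "moves" is a list of rows, each a list of 7 numbers: the shift along the tool's x, y, z normalised to -1 to 1, where 1 is 0.075 m, then the turn, a rotation vector about the tool's x, y, z normalised to -1 to 1, where 1 is 90 degrees, then the finger opening in mm, from 0 to 85.4. In form: [[dx, dy, dz, rx, ry, rz, fingers], ...]. A call has 1 to 12 rows; each row shifts and turns the commanded pose from where the row before left it, along the tool's axes as they then stand; what a row does not reach is not made up. A row lasts 1/10 s, in which the tool goes at most 50 mm and 8.59 degrees, less where a joint would pass 70% of its speed; a pose out of reach is approached as far as the arm can. A call with a number of a shift or a turn outside -1 to 1 is refused whole. A call with a gripper value outside its range is refused whole. The fingers move at their own pace and stop on an object; "newtons" is the grip in N (left out, the last holds). Time passes only in rows, so rows that do not move let the fingers close. It gives the time, the measured TCP pose, the force, the opening and the grip force at its end, in the units of the state.
- r.get_obs(): the state, without advancing time (a new reading comes with each control period).
- r.snapshot(name): name is "scene" or "top" or "wrist"; returns the picture (420x560x3 uint8, blue, green, red); there is no depth.
- r.camera_params(name): a dict with "fx", "fy", "cx", "cy" (pixels), "k1" (the pictures are not rectified: a ray, as slopes to the right and down, at radius r is drawn at 1 + k1 r^2 times it, then the intrinsics apply), "R" (3x3) and "t" (3): a world point X has camera coordinates R X + t. Camera axes: x right, y down, z forward; pixel columns grow to the right and rows downward; lengths in mm; the calibration is good to about 2 mm. A picture is of the moment at which its call begins: read the wrist's pose just before it. camera_params takes no time and is no camera call; for the wrist camera it gives the pose at the moment of the call.
- r.sign_off(): hands the job in; it is judged then, once.
The state is a dict: "t": time; "qpos": joint angles; "qvel": joint speeds; "tau": joint torques, N m; "ee_pos": TCP position; "orientation": TCP orientation; "wrist_force": force on the tool from outside, world axes, zero at the start; "torque": the same for the moment, N m; "opening": finger opening in mm; "gripper_force": force on a finger pad.
Only numpy, scipy, OpenCV 4.12 (cv2) and the standard library are available. Lean on these libraries where they do the work, as an engineer would, in place of code of your own. Each camera call takes 0.05 s, during which the arm holds its last target. There are 200 camera calls.

## Working session

There is one attempt and no reset: what is moved stays moved. The work goes in short steps, Python scripts to look and compute and a tool call to move; the robot and the scene stay as the last step left them, time stands still between calls to the robot, and variables do not carry over. Pictures are saved under pics/ and viewed, at most 10 in all, crops included, and the job is handed in when it is done.

Besides the shell and the picture viewer there is one more tool, called after "Request:" by a JSON object that holds its "name" and its "arguments". play_rows: Moves the arm, as the interface text tells. Scaled input: -1 to 1 covers 0.075 m each way for a shift and 90 degrees each way for a turn. Its arguments: {"type":"object","properties":{"moves":{"type":"array"},"newtons":{"type":"number"}},"required":["moves"]}

```bash
ls; mkdir -p pics; python3 - <<'E'
from workcell import r
import cv2,json
for n in("scene","top"):
    im=r.snapshot(n);cv2.imwrite(f"pics/{n}0.png",im);c=r.camera_params(n);print(n,c)
o=r.get_obs();print(o)
E
```

```text
pics
scene {'fx': 536.8123583784476, 'fy': 536.8123583784476, 'cx': 269.2933931766846, 'cy': 202.9586925616825, 'k1': -0.07340289741990139, 'R': array([[ 0.97891251,  0.20400678,  0.01056074],
       [ 0.16339505, -0.75091627, -0.63986469],
       [-0.12260651,  0.62809712, -0.76841503]]), 't': array([-478.55055   ,  -30.70725045, 1606.25382287])}
top {'fx': 388.15339837021133, 'fy': 388.15339837021133, 'cx': 281.3231801242279, 'cy': 207.78344030121985, 'k1': -0.0838315192674607, 'R': array([[-0.00330273, -0.99999101,  0.00266034],
       [-0.98442451,  0.00278367, -0.17578576],
       [ 0.17577678, -0.00319948, -0.98442485]]), 't': array([ -10.85240434,  475.74427127, 1326.58884884])}
{'t': 0.1, 'qpos': array([-77.50885186,  21.98661234,   2.51014676,  91.63752852,
        -1.02502739,  66.53176241,  -2.86031488]), 'qvel': array([ 0.05228752, -0.07016452,  0.11484251, -0.24872213, -0.08756826,
       -0.03500545, -0.03458533]), 'tau': array([ 2.96178805e-03, -4.34728897e+01,  1.02949630e+00, -2.50453252e+01,
        1.08919042e-02,  5.48718846e-03,  1.01724495e-05]), 'ee_pos': array([201.6105531 , 617.06806723, 230.04040398]), 'orientation': array([[-9.50571644e-01,  3.10504718e-01, -6.07808081e-04],
       [ 3.10505289e-01,  9.50568993e-01, -2.24842176e-03],
       [-1.20382049e-04, -2.32601359e-03, -9.99997288e-01]]), 'wrist_force': array([-0.38315572,  0.11707269, -0.65046806]), 'torque': array([0.0371453 , 0.00236521, 0.04361244]), 'gripper_force': 0.0, 'opening': 85.71303899268297}
```

View pics/scene0.png

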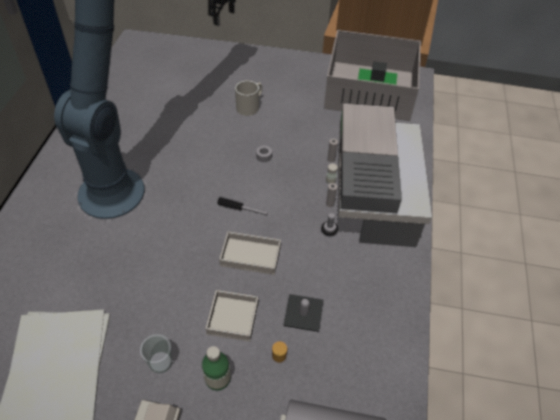

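View pics/top0.png

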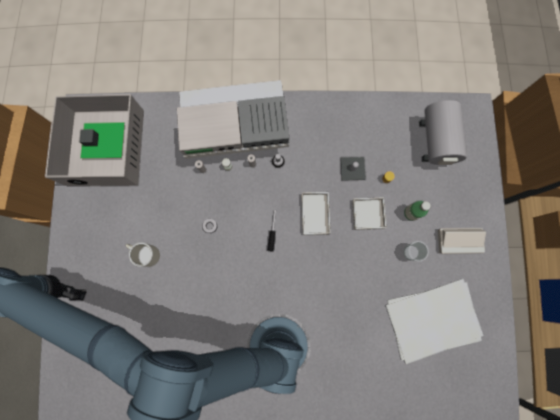

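The scene view shows the row by the shelf at (333,150), (332,172), (332,193) and (330,226), the foot being the last. The sleeve is at (264,153), the tray at (250,252), the bin at (232,315) and the keeper at (304,312). The top view shows the same layout, with the row at v≈162. I'll zoom in next.

```bash
cat > h.py <<'E'
import numpy as np,cv2
def ray(c,u,v):
    p=cv2.undistortPoints(np.array([[[u,v]]],float),np.array([[c['fx'],0,c['cx']],[0,c['fy'],c['cy']],[0,0,1]]),np.array([c['k1'],0,0,0,0]))[0,0]
    R=np.array(c['R']);return -R.T@c['t'],R.T@np.array([p[0],p[1],1])
def plane(c,u,v,z):
    o,d=ray(c,u,v);return o+d*(z-o[2])/d[2]
def proj(c,X):
    K=np.array([[c['fx'],0,c['cx']],[0,c['fy'],c['cy']],[0,0,1]])
    return cv2.projectPoints(np.array([X],float),cv2.Rodrigues(np.array(c['R']))[0],np.array(c['t'],float),K,np.array([c['k1'],0,0,0,0]))[0][0,0]
E
python3 - <<'E'
from h import *
from workcell import r
t=r.camera_params("top");s=r.camera_params("scene")
for n,a,z in[("p1",(199,171),0),("v",(226,168),0),("p2",(251,165),0),("foot",(278,162),0),("sleeve",(210,226),28),("tray",(315,214),20),("bin",(368,214),20),("keeper",(353,168),10),("spind",(355,165),60),("weight",(389,177),45),("mug",(142,254),90),("shelfL",(183,158),110),("shelfR",(288,147),110),("sdr",(271,240),5),("tip",(275,212),5)]: print(n,plane(t,*a,z).round())
im=cv2.imread("pics/top0.png");cv2.imwrite("pics/topz.png",cv2.resize(im[130:250,170:410],None,fx=3.3,fy=3.3,interpolation=cv2.INTER_CUBIC))
im=cv2.imread("pics/scene0.png");cv2.imwrite("pics/scz.png",cv2.resize(im[125:345,200:400],None,fx=2.7,fy=2.7,interpolation=cv2.INTER_CUBIC))
E
```

```text
p1 [623. 293.   0.]
v [634. 192.   0.]
p2 [645. 100.   0.]
foot [656.  -1.   0.]
sleeve [413. 241.  28.]
tray [ 457. -133.   20.]
bin [ 456. -324.   20.]
keeper [ 630. -278.   10.]
spind [ 627. -276.   60.]
weight [ 587. -400.   45.]
mug [310. 458.  90.]
shelfL [639. 326. 110.]
shelfR [677. -36. 110.]
sdr [366.  25.   5.]
tip [467.  10.   5.]
```

View pics/topz.png

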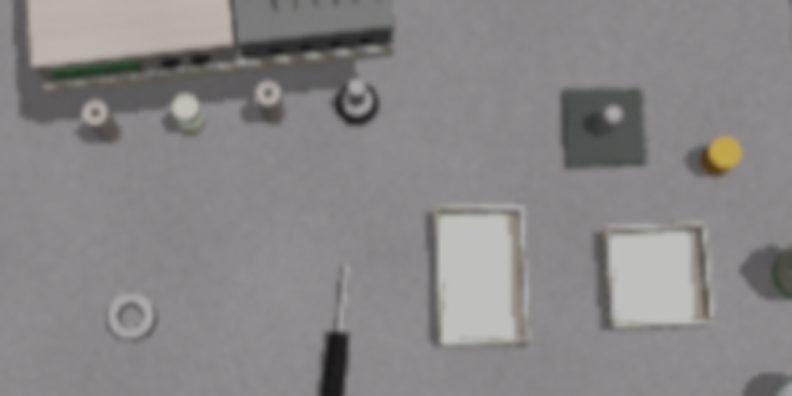

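View pics/scz.png

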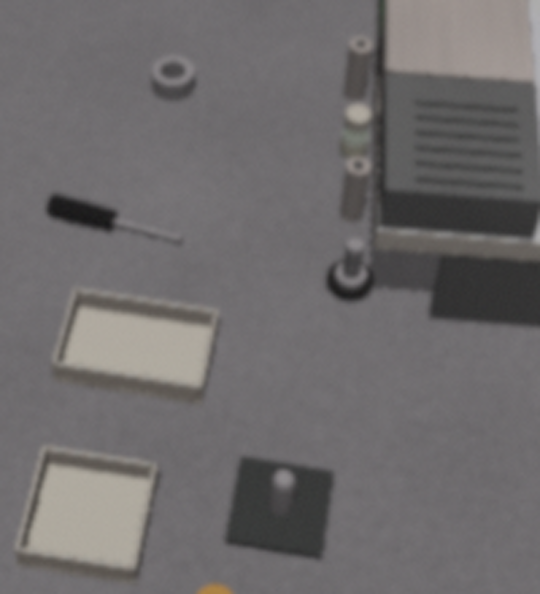

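The zoomed top view gives the top centres: pillar at (95,113), vial cap (185,107), pillar (267,93), foot stem (357,86), sleeve (131,317) and spindle (613,114). The zoomed scene view gives (360,44), (358,113), (358,165), (354,245), (173,69) and (284,477).

```bash
python3 - <<'E'
from h import *
from workcell import r
t=r.camera_params("top");s=r.camera_params("scene");w=r.camera_params("wrist")
P={"p1":((95,113),(360,44),80),"vial":((185,107),(358,113),65),"p2":((267,93),(358,165),80),"foot":((357,86),(354,245),66),"slv":((131,315),(173,69),28),"spin":((613,114),(284,477),60)}
for n,(a,b,z) in P.items():
    ta=(a[0]/3.3+170-.35,a[1]/3.3+130-.35);sb=(b[0]/2.7+200-.3,b[1]/2.7+125-.3)
    o,d=ray(t,*ta);q,f=ray(s,*sb)
    k=np.linalg.lstsq(np.c_[d,-f],q-o,rcond=None)[0];A=o+d*k[0];B=q+f*k[1]
    print(n,plane(t,*ta,z).round(1),plane(s,*sb,z).round(1),((A+B)/2).round(1),np.linalg.norm(A-B).round(1))
for n,cs in {"tray":[(432,208),(523,208),(526,342),(438,344)],"bin":[(601,228),(706,223),(711,322),(609,327)],"base":[(562,90),(643,88),(645,165),(566,167)]}.items():
    C=np.array([plane(t,x/3.3+169.65,y/3.3+129.65,10 if n=="base" else 32)[:2] for x,y in cs]);print(n,C.round().tolist(),C.mean(0).round(1))
o=r.get_obs();R=o["orientation"];cc=-np.array(w["R"]).T@w["t"];print("cam in tool",R.T@(cc-o["ee_pos"]),(R.T@np.array(w["R"]).T).round(2),w["fx"],w["k1"])
E
```

```text
p1 [626.4 278.5  80. ] [629.3 281.1  80. ] [627.8 279.   80.8] 3.4
vial [637.  184.6  65. ] [640.6 187.4  65. ] [638.8 185.4  65.7] 4.1
p2 [647.6  95.3  80. ] [650.8  97.6  80. ] [649.2  96.   80.4] 3.7
foot [ 6.595e+02 -4.000e-01  6.600e+01] [660.8   0.9  66. ] [ 6.601e+02 -1.000e-01  6.670e+01] 1.7
slv [416.6 242.9  28. ] [419.2 247.4  28. ] [418.1 243.3  31. ] 4.1
spin [ 629.7 -277.1   60. ] [ 634.4 -274.6   60. ] [ 632.1 -276.1   60.4] 5.2
tray [[532.0, -81.0], [532.0, -180.0], [386.0, -180.0], [384.0, -86.0]] [ 458.6 -131.9]
bin [[510.0, -265.0], [515.0, -380.0], [406.0, -380.0], [402.0, -269.0]] [ 458.2 -323.6]
base [[673.0, -231.0], [675.0, -323.0], [586.0, -321.0], [583.0, -232.0]] [ 629.2 -276.5]
cam in tool [  80.90599725   -1.49958625 -141.94956256] [[ 0.   -0.95 -0.31]
 [ 1.    0.    0.  ]
 [-0.   -0.31  0.95]] 341.58737608213306 -0.01829310428593767
```

Request:
{"name": "play_rows", "arguments": {"moves": [[-0.43,-0.385,0,0,0,0,85],[-0.43,-0.385,0,0,0,0,85],[-0.43,-0.385,0,0,0,0,85],[-0.43,-0.385,0,0,0,0,85],[-0.43,-0.385,0,0,0,0,85],[-0.43,-0.385,0,0,0,0,85],[-0.43,-0.385,0,0,0,0,85],[-0.43,-0.385,0,0,0,0,85],[-0.43,-0.385,0,0,0,0,85],[-0.43,-0.385,0,0,0,0,85],[0,0,0,0,0,-0.09,85],[0,0,0,0,0,-0.09,85]]}}

```text
t: 1.3
ee_pos: [419.4, 240.9, 230.9]
orientation: [[-0.999, 0.032, -0.001], [0.032, 0.999, -0.0], [0.001, -0.0, -1.0]]
wrist_force: [-0.2, -0.0, -0.0]
opening: 85.2
gripper_force: 0.0
```

Request:
{"name": "play_rows", "arguments": {"moves": [[0,0,0.33,0,0,-0.09,85],[0,0,0.33,0,0,0,85],[0,0,0.33,0,0,0,85],[0,0,0.33,0,0,0,85],[0,0,0,0,0,0,85],[0,0,0,0,0,0,85]]}}

```text
t: 1.9
ee_pos: [418.4, 242.9, 132.1]
orientation: [[-0.994, -0.108, -0.001], [-0.108, 0.994, -0.001], [0.001, -0.001, -1.0]]
wrist_force: [0.0, 0.5, -0.4]
opening: 84.8
gripper_force: 0.0
```

```bash
python3 - <<'E'
from h import *
from workcell import r
c=r.camera_params("wrist");im=r.snapshot("wrist");cv2.imwrite("pics/w1.png",im)
print(proj(c,[418,243,28]),proj(c,r.get_obs()["ee_pos"]))
E
```

```text
[281.28019806 202.20788254] [282.93260917 274.86383095]
```

View pics/w1.png

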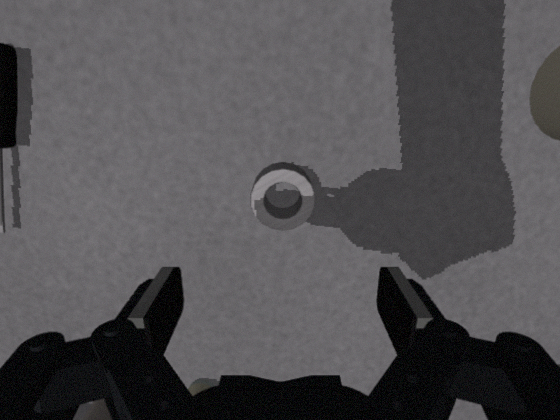

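The sleeve centre is at about (283,202), within 2 px of the prediction. The fingers straddle it, so I can descend and grip.

Request:
{"name": "play_rows", "arguments": {"moves": [[0,0.017,0.4,0,0,0,70],[0,0,0.4,0,0,0,70],[0,0,0.4,0,0,0,70],[0,0,0.4,0,0,0,70],[0,0,0.13,0,0,0,70],[0,0,0,0,0,0,70],[0,0,0,0,0,0,40],[0,0,0,0,0,0,40],[0,0,0,0,0,0,40],[0,0,0,0,0,0,40],[0,0,0,0,0,0,40],[0,0,0,0,0,0,40]], "newtons": 50}}

```text
t: 3.15
ee_pos: [420.5, 245.7, 4.7]
orientation: [[-0.994, -0.108, 0.003], [-0.108, 0.994, 0.003], [-0.004, 0.002, -1.0]]
wrist_force: [-0.9, 0.6, 7.2]
opening: 48.6
gripper_force: 51.9
```

Request:
{"name": "play_rows", "arguments": {"moves": [[0,0,-0.35,0,0,0,40],[0,0,-0.35,0,0,0,40],[0,0,-0.35,0,0,0,40],[0,0,-0.35,0,0,0,40],[0,0,-0.35,0,0,0,40],[-0.137,-0.481,0,0,0,0,40],[-0.137,-0.481,0,0,0,0,40],[-0.137,-0.481,0,0,0,0,40],[-0.137,-0.481,0,0,0,0,40],[-0.137,-0.481,0,0,0,0,40],[-0.137,-0.481,0,0,0,0,40],[-0.137,-0.481,0,0,0,0,40]]}}

```text
t: 4.35
ee_pos: [517.8, -0.0, 134.5]
orientation: [[-0.994, -0.108, 0.001], [-0.108, 0.994, 0.001], [-0.001, 0.001, -1.0]]
wrist_force: [1.1, 0.2, -2.0]
opening: 47.8
gripper_force: 52.5
```

Request:
{"name": "play_rows", "arguments": {"moves": [[-0.137,-0.481,0,0,0,0,40],[-0.137,-0.481,0,0,0,0,40],[-0.137,-0.481,0,0,0,0,40],[-0.137,-0.481,0,0,0,0,40],[-0.137,-0.481,0,0,0,0,40],[-0.137,-0.481,0,0,0,0,40],[-0.137,-0.481,0,0,0,0,40],[-0.137,-0.481,0,0,0,0,40],[0,0,0,0,0,0,40],[0,0,0,0,0,0,40]]}}

```text
t: 5.35
ee_pos: [629.7, -278.2, 134.0]
orientation: [[-0.994, -0.106, -0.0], [-0.106, 0.994, -0.0], [0.0, -0.0, -1.0]]
wrist_force: [0.2, -0.0, -1.8]
opening: 48.3
gripper_force: 52.5
```

```bash
python3 - <<'E'
from h import *
from workcell import r
print(r.get_obs()["ee_pos"],r.get_obs()["orientation"].round(4).tolist())
c=r.camera_params("wrist");im=r.snapshot("wrist");cv2.imwrite("pics/w2.png",im)
print(proj(c,[630,-276.5,60]),proj(c,r.get_obs()["ee_pos"]+[0,0,24]))
E
```

```text
[ 629.73677891 -278.24786014  133.97636882] [[-0.9944, -0.1056, -0.0002], [-0.1056, 0.9944, -0.0003], [0.0002, -0.0003, -1.0]]
[283.67207812 217.09022848] [287.37375698 302.77817347]
```

View pics/w2.png

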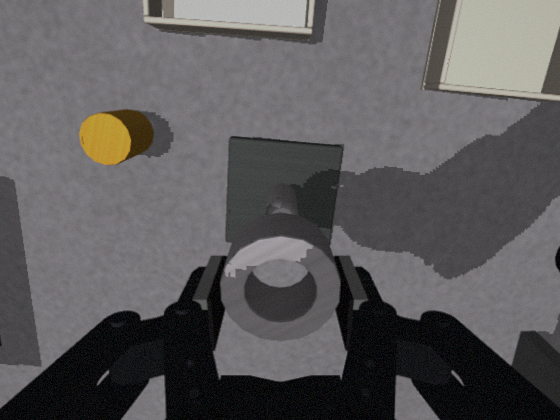

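The wrist view shows the sleeve centred near (280,288) between the pads. The keeper base's near corners are at (230,137) and (343,146), and the spindle is behind the sleeve at u≈283. I'll zoom this frame to measure.

```bash
python3 - <<'E'
from h import *
im=cv2.imread("pics/w2.png");cv2.imwrite("pics/w2z.png",cv2.convertScaleAbs(cv2.resize(im[125:345,200:360],None,fx=2.7,fy=2.7,interpolation=cv2.INTER_CUBIC),alpha=1.6))
E
```

```text
(no output)
```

View pics/w2z.png

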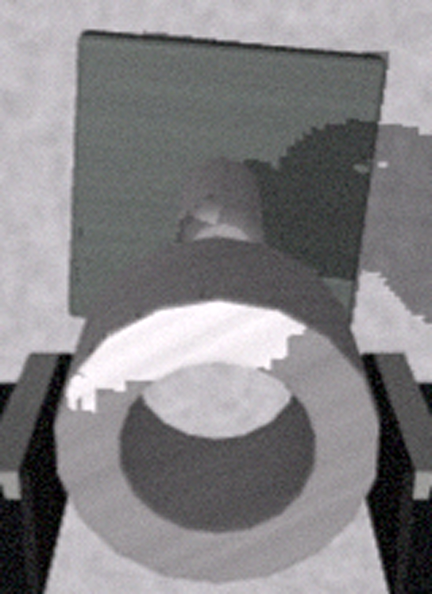

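The zoom shows the bore's top rim spanning 120–315 by 362–531, the sleeve's outer rim 55–378 by 300–581, and the base's near corners at (82,32) and (384,57). The spindle sides are at 180 and 262 near y=240.

```bash
python3 - <<'E'
from h import *
from workcell import r
c=r.camera_params("wrist");o=r.get_obs();e=o["ee_pos"];R=o["orientation"];print(e,o["t"])
px=lambda x,y:(x/2.7+199.7,y/2.7+124.7)
for h in(18,21,24):
  m=lambda x,y:plane(c,*px(x,y),e[2]+h)
  H=m(217.5,448.8);print(h,H.round(1),"outer W",np.linalg.norm(m(55,445)-m(378,445)).round(1),"hole W",np.linalg.norm(m(120,447)-m(315,447)).round(1),"hole H",np.linalg.norm(m(217,362)-m(217,531)).round(1),m(217,300)[:2].round(1),m(217,581)[:2].round(1),"tool",(R.T@(H-e)).round(1))
A=plane(c,*px(82,32),10);B=plane(c,*px(384,57),10);L=plane(c,*px(70,313),10)
n=np.array([B[1]-A[1],-(B[0]-A[0]),0]);n/=np.linalg.norm(n);C=(A+B)/2+45*n
print(A,B,L,np.linalg.norm(A-B),C)
for X in([630,-276.5,10],[630,-276.5,60],C,C+[0,0,50]): print((proj(c,X)-[199.7,124.7])*2.7)
E
```

```text
[ 630.00303962 -276.08225201  133.67488272] 5.4
18 [ 628.7 -277.   151.7] outer W 50.1 hole W 30.2 hole H 30.3 [ 603.8 -279.8] [ 653.6 -274.3] tool [  1.4  -0.8 -18. ]
21 [ 626.8 -277.2  154.7] outer W 48.8 hole W 29.5 hole H 29.5 [ 602.4 -280. ] [ 651.1 -274.6] tool [  3.3  -0.8 -21. ]
24 [ 624.9 -277.4  157.7] outer W 47.6 hole W 28.8 hole H 28.8 [ 601.1 -280.1] [ 648.6 -274.9] tool [  5.2  -0.8 -24. ]
[ 587.48718524 -319.98400624   10.        ] [ 585.16222657 -233.07083245   10.        ] [ 675.52365926 -318.16550048   10.        ] 86.94426496804547 [ 631.30861395 -275.32408362   10.        ]
[217.16342828 189.35060882]
[217.74476813 247.9747651 ]
[220.56411509 193.87792046]
[221.84367957 253.31844231]
```

Request:
{"name": "play_rows", "arguments": {"moves": [[-0.063,-0.013,0,0,0,0,40],[0,0,0.28,0,0,0,40],[0,0,0.28,0,0,0,40],[0,0,0.25,0,0,0,40],[0,0,0,0,0,0,40],[0,0,0,0,0,0,40],[0,0,0,0,0,0,40]]}}

```text
t: 6.1
ee_pos: [636.2, -277.5, 74.3]
orientation: [[-0.994, -0.108, 0.002], [-0.108, 0.994, -0.001], [-0.002, -0.001, -1.0]]
wrist_force: [-0.2, -0.6, -0.4]
opening: 48.4
gripper_force: 52.5
```

Request:
{"name": "play_rows", "arguments": {"moves": [[0,0,0.05,0,0,0,40],[0,0,0.05,0,0,0,40],[0,0,0.05,0,0,0,40],[0,0,0.05,0,0,0,40],[0,0,0,0,0,0,40],[0,0,0,0,0,0,40]]}}

```text
t: 6.7
ee_pos: [635.0, -277.2, 57.7]
orientation: [[-0.994, -0.108, -0.0], [-0.108, 0.994, 0.0], [0.0, 0.0, -1.0]]
wrist_force: [-0.3, -0.3, -0.6]
opening: 48.4
gripper_force: 52.5
```

Request:
{"name": "play_rows", "arguments": {"moves": [[0,0,0.07,0,0,0,40],[0,0,0.07,0,0,0,40],[0,0,0.07,0,0,0,40],[0,0,0.07,0,0,0,40],[0,0,0.07,0,0,0,40],[0,0,0,0,0,0,40],[0,0,0,0,0,0,40]]}}

```text
t: 7.4
ee_pos: [635.0, -277.2, 31.5]
orientation: [[-0.994, -0.108, -0.0], [-0.108, 0.994, 0.0], [0.0, 0.0, -1.0]]
wrist_force: [0.9, 0.1, -1.7]
opening: 48.5
gripper_force: 52.5
```

Sliding on freely. I'll seat it, release, and rise.

Request:
{"name": "play_rows", "arguments": {"moves": [[0,0,0.07,0,0,0,40],[0,0,0.07,0,0,0,40],[0,0,0.07,0,0,0,40],[0,0,0.02,0,0,0,40],[0,0,0,0,0,0,40],[0,0,0,0,0,0,40]]}}

```text
t: 8.0
ee_pos: [635.1, -277.2, 14.9]
orientation: [[-0.994, -0.108, -0.0], [-0.108, 0.994, 0.0], [0.0, 0.0, -1.0]]
wrist_force: [-1.1, 0.5, 3.1]
opening: 48.2
gripper_force: 52.9
```

Request:
{"name": "play_rows", "arguments": {"moves": [[0,0,0,0,0,0,75],[0,0,0,0,0,0,75],[0,0,0,0,0,0,75],[0,0,0,0,0,0,75],[0,0,-0.1,0,0,0,75],[0,0,-0.4,0,0,0,75],[0,0,-0.4,0,0,0,75],[0,0,-0.4,0,0,0,60],[0,0,-0.4,0,0,0,60],[0,0,-0.1,0,0,0,50]]}}

```text
t: 9.0
ee_pos: [637.8, -279.0, 155.0]
orientation: [[-0.994, -0.108, 0.008], [-0.108, 0.994, -0.003], [-0.008, -0.004, -1.0]]
wrist_force: [0.5, 0.6, -0.7]
opening: 50.1
gripper_force: 0.0
```

Request:
{"name": "play_rows", "arguments": {"moves": [[-0.014,0.454,0,0,0,0,45],[-0.014,0.454,0,0,0,0,45],[-0.014,0.454,0,0,0,0,45],[-0.014,0.454,0,0,-0.0778,0,45],[-0.014,0.454,0,0,-0.0778,0,45],[-0.014,0.454,0,0,-0.0778,0,45],[-0.014,0.454,0,0,-0.0778,0,45],[-0.014,0.454,0,0,-0.0778,0,45],[0,0,0,0,0,0,45],[0,0,0,0,0,0,45],[0,0,0,0,0,0,45]]}}

```text
t: 10.1
ee_pos: [615.0, -6.7, 151.7]
orientation: [[-0.813, -0.107, 0.572], [-0.088, 0.994, 0.061], [-0.575, -0.001, -0.818]]
wrist_force: [0.6, -0.2, 0.2]
opening: 45.1
gripper_force: 0.0
```

```bash
cat >> h.py <<'E'
def to(r,X,a=-0.115):
    "shift in tool units to world point X, plus rotation error to slant target kept"
    o=r.get_obs();R=o["orientation"];d=R.T@(np.array(X)-o["ee_pos"]);print("t",o["t"],"ee",o["ee_pos"].round(1),"z",R[:,2].round(3),"y",R[:,1].round(3),"units",(d/75).round(3))
E
python3 - <<'E'
from h import *
from workcell import r
c=r.camera_params("wrist");im=r.snapshot("wrist");cv2.imwrite("pics/w3.png",im)
to(r,[670.9,1.1,30.4]);print(proj(c,[660.1,-.1,66]),proj(c,[649.2,96,80]))
t=r.snapshot("top");cv2.imwrite("pics/t3.png",t)
a=cv2.resize(t[150:195,330:400],None,fx=4,fy=4);im[:180,:280]=a;cv2.imwrite("pics/w3c.png",im)
E
```

```text
t 10.15 ee [615.6  -7.2 152. ] z [ 0.572  0.06  -0.818] y [-0.106  0.994 -0.001] units [0.324 0.033 1.755]
[283.48412896 189.97050749] [420.80120222 205.07477471]
```

View pics/w3c.png

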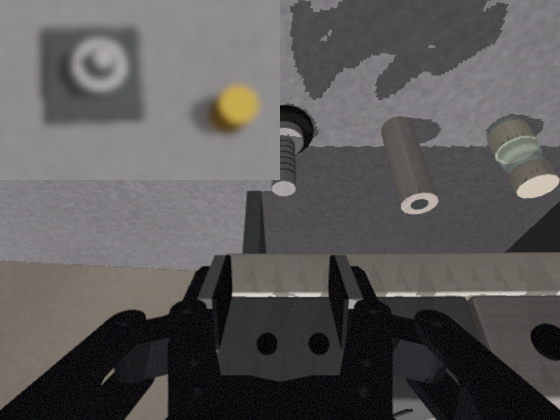

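The inset shows the sleeve seated on the spindle. The wrist view shows the foot top at (284,188) and pillar B's top at (420,203), both within 2 px of my predictions. Next I approach the foot along the tool axis.

Request:
{"name": "play_rows", "arguments": {"moves": [[0.324,0.033,0,0,0,0,45],[0,0,0.4,0,0,0,45],[0,0,0.4,0,0,0,45],[0,0,0.4,0,0,0,45],[0,0,0.25,0,0,0,45],[0,0,0.2,0,0,0,45],[0,0,0.1,0,0,0,45],[0,0,0,0,0,0,45],[0,0,0,0,0,0,45]]}}

```text
t: 11.1
ee_pos: [665.4, 1.2, 58.1]
orientation: [[-0.832, -0.11, 0.544], [-0.089, 0.994, 0.065], [-0.548, 0.006, -0.837]]
wrist_force: [0.6, 0.1, 0.1]
opening: 45.1
gripper_force: 0.0
```

```bash
python3 - <<'E'
from h import *
from workcell import r
to(r,[670.9,1.1,30.4]);o=r.get_obs();print(o["qpos"].round(1),o["qvel"].round(1),o["wrist_force"])
E
```

```text
t 11.1 ee [665.4   1.2  58.1] z [ 0.544  0.065 -0.837] y [-0.11   0.994  0.006] units [ 0.141 -0.012  0.349]
[ -4.   24.4   1.7 121.4 -70.7   3.1 163.4] [-0.2 -0.9 -0.2  0.8 -0.1 -0.1  0. ] [0.61203293 0.13824396 0.12739965]
```

Joint 6 is at its lower limit, so a 35° slant is too steep here. By my planar estimate, 27° leaves about 8° of margin. I'll back off and reduce the slant.

Request:
{"name": "play_rows", "arguments": {"moves": [[0,0,-0.3,0,0,0,45],[0,0,-0.3,0,0,0,45],[0,0,-0.3,0,0,0,45],[0,0,-0.3,0,0,0,45],[0,0,-0.3,0,0.06,0,45],[0,0,0,0,0.04,0,45],[0,0,0,0,0,0,45],[0,0,0,0,0,0,45]]}}

```text
t: 11.9
ee_pos: [608.1, -2.1, 147.3]
orientation: [[-0.895, -0.117, 0.431], [-0.101, 0.993, 0.062], [-0.435, 0.012, -0.9]]
wrist_force: [-0.8, 0.3, 0.2]
opening: 45.0
gripper_force: 0.0
```

```bash
python3 - <<'E'
from h import *
from workcell import r
to(r,[664.5,.5,31]);o=r.get_obs();print(o["qpos"].round(1),o["orientation"].round(3).tolist())
E
```

```text
t 11.9 ee [608.1  -2.1 147.3] z [ 0.431  0.062 -0.9  ] y [-0.117  0.993  0.012] units [-1.000e-03 -7.300e-02  1.722e+00]
[-44.   14.3  46.3 123.3 -34.2  24.4 124.4] [[-0.895, -0.117, 0.431], [-0.101, 0.993, 0.062], [-0.435, 0.012, -0.9]]
```

Request:
{"name": "play_rows", "arguments": {"moves": [[0,-0.073,0.3,0,0,0,45],[0,0,0.3,0,0,0,45],[0,0,0.3,0,0,0,45],[0,0,0.3,0,0,0,45],[0,0,0.2,0,0,0,45],[0,0,0.2,0,0,0,45],[0,0,0.1,0,0,0,45],[0,0,0,0,0,0,45],[0,0,0,0,0,0,45]]}}

```text
t: 12.8
ee_pos: [663.1, -1.1, 32.1]
orientation: [[-0.896, -0.115, 0.43], [-0.099, 0.993, 0.06], [-0.434, 0.012, -0.901]]
wrist_force: [0.1, 0.3, -1.0]
opening: 45.2
gripper_force: 0.0
```

```bash
python3 - <<'E'
from h import *
from workcell import r
to(r,[664.5,.5,31]);o=r.get_obs();print(o["qpos"].round(1),o["orientation"].round(3).tolist())
E
```

```text
t 12.8 ee [663.1  -1.1  32.1] z [ 0.43   0.06  -0.901] y [-0.115  0.993  0.012] units [-0.013  0.019  0.023]
[-22.8  29.7  24.  117.7 -57.9  15.7 146.1] [[-0.896, -0.115, 0.43], [-0.099, 0.993, 0.06], [-0.434, 0.012, -0.901]]
```

Now in position, so I close on the stem and then lift slightly and pull back.

Request:
{"name": "play_rows", "arguments": {"moves": [[0,0.019,0,0,0,0,8],[0,0,0,0,0,0,8],[0,0,0,0,0,0,8],[0,0,0,0,0,0,8],[0,0,0,0,0,0,8],[0,0,0,0,0,0,8]], "newtons": 60}}

```text
t: 13.4
ee_pos: [664.3, 1.1, 33.3]
orientation: [[-0.894, -0.117, 0.432], [-0.1, 0.993, 0.061], [-0.436, 0.011, -0.9]]
wrist_force: [-2.6, 0.6, 5.6]
opening: 16.1
gripper_force: 59.0
```

Request:
{"name": "play_rows", "arguments": {"moves": [[0,0,-0.15,0,0,0,8],[0,0,-0.3,0,0,0,8],[0,0,-0.45,0,0,0,8],[0,0,-0.45,0,0,0,8],[0,0,-0.45,0,0,0,8],[0,0,0,0,0,0,8]]}}

```text
t: 14.0
ee_pos: [606.0, -7.0, 156.8]
orientation: [[-0.893, -0.117, 0.434], [-0.099, 0.993, 0.063], [-0.438, 0.013, -0.899]]
wrist_force: [0.3, -0.6, -1.0]
opening: 16.4
gripper_force: 58.7
```

Request:
{"name": "play_rows", "arguments": {"moves": [[0.237,-0.439,-0.121,0,0,0,8],[0.237,-0.439,-0.121,0,0,0,8],[0.237,-0.439,-0.121,0,0,0,8],[0.237,-0.439,-0.121,0,0,0,8],[0.237,-0.439,-0.121,0,0,0,8],[0.237,-0.439,-0.121,0,0,0,8],[0.237,-0.439,-0.121,0,0,0,8],[0.237,-0.439,-0.121,0,0,0,8],[0.237,-0.439,-0.121,0,0,0,8],[0,0,0,0,0,0,8],[0,0,0,0,0,0,8]]}}

```text
t: 15.1
ee_pos: [480.7, -279.3, 150.6]
orientation: [[-0.899, -0.114, 0.423], [-0.097, 0.993, 0.062], [-0.428, 0.015, -0.904]]
wrist_force: [0.4, 0.4, -2.3]
opening: 16.3
gripper_force: 58.8
```

```bash
python3 - <<'E'
from h import *
from workcell import r
to(r,[462,-322,41]);o=r.get_obs();print(o["qpos"].round(1),o["opening"])
E
```

```text
t 15.1 ee [ 480.7 -279.3  150.6] z [ 0.423  0.062 -0.904] y [-0.114  0.993  0.015] units [ 0.904 -0.558  1.18 ]
[ 14.4   9.5  23.1 124.  -39.3  35.  163.2] 16.265305944562375
```

Request:
{"name": "play_rows", "arguments": {"moves": [[0,0,0,0.033,0,0.07,8],[0,0,0,0.033,0,0.07,8],[0,0,0,0.033,0,0.07,8],[0,0,0,0.033,0,0.07,8],[0,0,0,0.033,0,0.07,8],[0,0,0,0,0,0,8],[0,0,0,0,0,0,8]]}}

```text
t: 15.8
ee_pos: [482.3, -275.5, 150.6]
orientation: [[-0.829, 0.404, 0.386], [0.371, 0.915, -0.159], [-0.417, 0.011, -0.909]]
wrist_force: [-0.3, 0.7, -1.8]
opening: 16.4
gripper_force: 58.8
```

```bash
python3 - <<'E'
from h import *
from workcell import r
to(r,[462,-325,150]);to(r,[462,-325,42]);o=r.get_obs();print(o["qpos"].round(1),o["opening"])
E
```

```text
t 15.8 ee [ 482.3 -275.5  150.6] z [ 0.386 -0.159 -0.909] y [0.404 0.915 0.011] units [-0.018 -0.713  0.008]
t 15.8 ee [ 482.3 -275.5  150.6] z [ 0.386 -0.159 -0.909] y [0.404 0.915 0.011] units [ 0.583 -0.729  1.317]
[ -2.8   5.5  30.7 128.4 -12.4  22.7 103.7] 16.384946700242114
```

Request:
{"name": "play_rows", "arguments": {"moves": [[-0.009,-0.357,0,0,0,0,8],[-0.009,-0.357,0,0,0,0,8],[0.1,0,0.22,0,0,0,8],[0.1,0,0.22,0,0,0,8],[0.1,0,0.22,0,0,0,8],[0.1,0,0.22,0,0,0,8],[0,0,0,0,0,0,8],[0,0,0,0,0,0,8]]}}

```text
t: 16.6
ee_pos: [460.7, -327.5, 78.4]
orientation: [[-0.827, 0.411, 0.385], [0.377, 0.912, -0.163], [-0.418, 0.011, -0.909]]
wrist_force: [-0.2, 0.4, -1.1]
opening: 16.6
gripper_force: 58.9
```

```bash
python3 - <<'E'
from h import *
from workcell import r
im=r.snapshot("wrist");s=r.snapshot("scene")
im[:200,:200]=cv2.resize(s[270:345,190:265],(200,200));cv2.imwrite("pics/w4.png",im)
to(r,[462,-325,42])
E
```

```text
t 16.7 ee [ 461.6 -328.1   79.7] z [ 0.387 -0.164 -0.907] y [0.411 0.912 0.01 ] units [0.223 0.034 0.452]
```

View pics/w4.png

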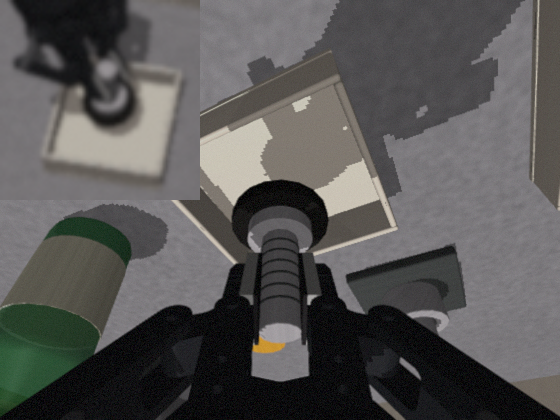

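The foot is held upright over the bin, with the disc at (280,215) inside the rim. I lower it, release and withdraw along the tool axis.

Request:
{"name": "play_rows", "arguments": {"moves": [[0.074,0.011,0.15,0,0,0,8],[0.074,0.011,0.15,0,0,0,8],[0.074,0.011,0.15,0,0,0,8],[0,0,0,0,0,0,8],[0,0,0,0,0,0,8],[0,0,0,0,0,0,8]]}}

```text
t: 17.3
ee_pos: [462.0, -325.1, 42.4]
orientation: [[-0.825, 0.411, 0.387], [0.377, 0.911, -0.164], [-0.42, 0.01, -0.907]]
wrist_force: [-0.2, -0.4, -1.2]
opening: 16.2
gripper_force: 58.9
```

Request:
{"name": "play_rows", "arguments": {"moves": [[0.02,0,0.05,0,0,0,8],[0,0,0,0,0,0,8],[0,0,0,0,0,0,45],[0,0,0,0,0,0,45],[0,0,0,0,0,0,45],[0,0,-0.2,0,0,0,45],[0,0,-0.4,0,0,0,45],[0,0,-0.45,0,0,0,45],[0,0,-0.45,0,0,0,45],[0,0,0,0,0,0,45]]}}

```text
t: 18.3
ee_pos: [419.3, -306.9, 143.1]
orientation: [[-0.823, 0.411, 0.392], [0.376, 0.912, -0.165], [-0.425, 0.012, -0.905]]
wrist_force: [0.5, -0.7, 0.3]
opening: 44.9
gripper_force: 0.0
```

```bash
python3 - <<'E'
from h import *
from workcell import r
to(r,[597.8,88.7,153]);o=r.get_obs();R=o["orientation"];print(o["qpos"].round(1),o["opening"])
from scipy.spatial.transform import Rotation as Q
def goal(th,yv=np.array([-.115,.993,0])):
    n=np.array([.993,.115,0]);z=np.sin(th)*n-np.cos(th)*np.array([0,0,1]);return np.c_[np.cross(yv,z),yv,z]
print(Q.from_matrix(R.T@goal(np.radians(27))).as_rotvec(degrees=True).round(1))
E
```

```text
t 18.3 ee [ 419.3 -306.9  143.1] z [ 0.392 -0.165 -0.905] y [0.411 0.912 0.012] units [-0.03   5.788 -0.053]
[  0.6   1.8  35.2 133.1 -17.8  21.6 116.3] 44.8857070953009
[-12.9  -1.6 -28. ]
```

Request:
{"name": "play_rows", "arguments": {"moves": [[0,0.482,-0.005,0,0,0,45],[0,0.482,-0.005,0,0,0,45],[0,0.482,-0.005,0,0,0,45],[0,0.482,-0.005,0,0,0,45],[0,0.482,-0.005,0,0,0,45],[0,0.482,-0.005,0,0,0,45],[0,0.482,-0.005,0,0,0,45],[0,0.482,-0.005,0,0,0,45],[0,0.482,-0.005,0,0,0,45],[0,0.482,-0.005,0,0,0,45],[0,0.482,-0.005,0,0,0,45],[0,0.482,-0.005,0,0,0,45]]}}

```text
t: 19.5
ee_pos: [594.4, 91.9, 146.5]
orientation: [[-0.827, 0.411, 0.383], [0.378, 0.912, -0.162], [-0.416, 0.011, -0.909]]
wrist_force: [0.4, 0.1, -0.6]
opening: 44.6
gripper_force: 0.0
```

Request:
{"name": "play_rows", "arguments": {"moves": [[0,0,0,-0.036,-0.004,-0.078,45],[0,0,0,-0.036,-0.004,-0.078,45],[0,0,0,-0.036,-0.004,-0.078,45],[0,0,0,-0.036,-0.004,-0.078,45],[0,0,0,0,0,0,45],[0,0,0,0,0,0,45],[0,0,0,0,0,0,45]]}}

```text
t: 20.2
ee_pos: [594.2, 91.2, 147.2]
orientation: [[-0.896, -0.074, 0.439], [-0.063, 0.997, 0.038], [-0.44, 0.006, -0.898]]
wrist_force: [1.1, 0.2, -0.1]
opening: 45.1
gripper_force: 0.0
```

```bash
python3 - <<'E'
from h import *
from workcell import r
c=r.camera_params("wrist");im=r.snapshot("wrist");cv2.imwrite("pics/w5.png",im)
print(proj(c,[649.2,96,80]),proj(c,[638.8,185.4,65]))
to(r,[653.7,96.5,36]);o=r.get_obs();print(o["qpos"].round(1))
# white top disc of pillar: bright pixels near prediction
u,v=proj(c,[649.2,96,80]).astype(int);g=cv2.cvtColor(im,cv2.COLOR_BGR2GRAY);w=g[v-40:v+40,u-45:u+45];m=(w>w.max()-45).astype(np.uint8)
n,l,st,ce=cv2.connectedComponentsWithStats(m)
for i in range(1,n):
    if st[i,4]>40: print(st[i]+[u-45,v-40,0,0,0],ce[i]+[u-45,v-40],plane(c,*(ce[i]+[u-45,v-40]),80).round(1))
E
```

```text
[281.50813577 236.90728712] [400.95727487 217.62074175]
t 20.25 ee [594.3  91.4 147.3] z [ 0.439  0.038 -0.898] y [-0.074  0.997  0.006] units [-0.06  -0.     1.683]
[-17.1  10.2   2.2 122.9  11.1  21.4  69.7]
[262 224  35  23 442] [278.92760181 234.76244344] [646.9  94.   80. ]
```

Request:
{"name": "play_rows", "arguments": {"moves": [[-0.045,-0.013,0.3,0,0,0,45],[0,0,0.3,0,0,0,45],[0,0,0.3,0,0,0,45],[0,0,0.3,0,0,0,45],[0,0,0.2,0,0,0,45],[0,0,0.2,0,0,0,45],[0,0,0.08,0,0,0,45],[0,0,0,0,0,0,45],[0,0,0,0,0,0,45]]}}

```text
t: 21.15
ee_pos: [652.8, 95.0, 36.4]
orientation: [[-0.895, -0.075, 0.44], [-0.065, 0.997, 0.038], [-0.441, 0.006, -0.897]]
wrist_force: [0.5, 0.1, 0.8]
opening: 44.8
gripper_force: 0.0
```

Request:
{"name": "play_rows", "arguments": {"moves": [[0,0,0,0,0,0,15],[0,0,0,0,0,0,15],[0,0,0,0,0,0,15],[0,0,0,0,0,0,15],[0,0,0,0,0,0,15],[0,0,-0.05,0,0,0,15],[0,0,-0.3,0,0,0,15],[0,0,-0.4,0,0,0,15],[0,0,-0.4,0,0,0,15],[0,0,-0.4,0,0,0,15],[0,0,-0.2,0,0,0,15],[0,0,0,0,0,0,15]]}}

```text
t: 22.35
ee_pos: [595.2, 89.2, 155.8]
orientation: [[-0.894, -0.074, 0.442], [-0.063, 0.997, 0.038], [-0.443, 0.006, -0.896]]
wrist_force: [-0.1, -0.2, -2.2]
opening: 24.6
gripper_force: 58.9
```

```bash
python3 - <<'E'
from h import *
from workcell import r
for x in(425,498):to(r,[x,-134,152]);to(r,[x,-134,46])
o=r.get_obs();print(o["qpos"].round(1),o["opening"],o["gripper_force"],o["orientation"].round(3).tolist())
E
```

```text
t 22.35 ee [595.2  89.2 155.8] z [ 0.442  0.038 -0.896] y [-0.074  0.997  0.006] units [ 2.24  -2.801 -1.071]
t 22.35 ee [595.2  89.2 155.8] z [ 0.442  0.038 -0.896] y [-0.074  0.997  0.006] units [ 2.867 -2.81   0.196]
t 22.35 ee [595.2  89.2 155.8] z [ 0.442  0.038 -0.896] y [-0.074  0.997  0.006] units [ 1.37  -2.873 -0.641]
t 22.35 ee [595.2  89.2 155.8] z [ 0.442  0.038 -0.896] y [-0.074  0.997  0.006] units [ 1.997 -2.882  0.626]
[-16.5   9.4   1.8 122.7  10.8  22.3  70.3] 24.58564924139487 58.9435476064682 [[-0.894, -0.074, 0.442], [-0.063, 0.997, 0.038], [-0.443, 0.006, -0.896]]
```

Request:
{"name": "play_rows", "arguments": {"moves": [[0.165,-0.36,-0.077,0,0,0,15],[0.165,-0.36,-0.077,0,0,0,15],[0.165,-0.36,-0.077,0,0,0,15],[0.165,-0.36,-0.077,0,0,0,15],[0.165,-0.36,-0.077,0,0,0,15],[0.165,-0.36,-0.077,0,0,0,15],[0.165,-0.36,-0.077,0,0,0,15],[0.165,-0.36,-0.077,0,0,0,15],[0,0,0,0,0,0,15],[0,0,0,0,0,0,15],[0.16,0,0.326,0,0,0,15],[0,0,0,0,0,0,15]]}}

```text
t: 23.55
ee_pos: [499.3, -131.4, 119.3]
orientation: [[-0.899, -0.077, 0.432], [-0.065, 0.997, 0.041], [-0.434, 0.009, -0.901]]
wrist_force: [-1.5, 0.5, -2.8]
opening: 24.6
gripper_force: 59.1
```

```bash
python3 - <<'E'
from h import *
from workcell import r
to(r,[502,-134,43]);o=r.get_obs();print(o["qpos"].round(1),o["opening"])
E
```

```text
t 23.55 ee [ 499.3 -131.4  119.3] z [ 0.432  0.041 -0.901] y [-0.077  0.997  0.009] units [ 0.411 -0.046  0.93 ]
[ 11.4   5.6   4.6 132.8 -29.2  19.8 135.8] 24.61032594288812
```

Request:
{"name": "play_rows", "arguments": {"moves": [[0.1,-0.023,0.23,0,0,0,15],[0.1,-0.023,0.23,0,0,0,15],[0.1,0,0.23,0,0,0,15],[0.1,0,0.23,0,0,0,15],[0,0,0,0,0,0,15],[0,0,0,0,0,0,15],[0,0,0,0,0,0,15]]}}

```text
t: 24.25
ee_pos: [506.9, -136.7, 49.3]
orientation: [[-0.894, -0.075, 0.441], [-0.065, 0.997, 0.037], [-0.442, 0.005, -0.897]]
wrist_force: [-0.5, 0.5, -0.6]
opening: 24.7
gripper_force: 59.1
```

Request:
{"name": "play_rows", "arguments": {"moves": [[0.05,0.01,0.036,0,0,0,15],[0.045,0.01,0.036,0,0,0,15],[0,0,0,0,0,0,15],[0,0,0,0,0,0,15]]}}

```text
t: 24.65
ee_pos: [502.5, -135.7, 41.1]
orientation: [[-0.895, -0.074, 0.441], [-0.065, 0.997, 0.037], [-0.442, 0.005, -0.897]]
wrist_force: [-0.1, -0.5, -1.3]
opening: 24.4
gripper_force: 59.2
```

Request:
{"name": "play_rows", "arguments": {"moves": [[0,0,0,0,0,0,45],[0,0,0,0,0,0,45],[0,0,0,0,0,0,45],[0,0,-0.1,0,0,0,45],[0,0,-0.35,0,0,0,45],[0,0,-0.4,0,0,0,45],[0,0,-0.4,0,0,0,45],[0,0,-0.35,0,0,0,45],[0,0,0,0,0,0,45]]}}

```text
t: 25.55
ee_pos: [450.3, -141.1, 151.3]
orientation: [[-0.892, -0.073, 0.445], [-0.064, 0.997, 0.035], [-0.447, 0.003, -0.895]]
wrist_force: [0.3, -0.5, -1.2]
opening: 45.6
gripper_force: 0.0
```

```bash
python3 - <<'E'
from h import *
from workcell import r
to(r,[575,275,153]);o=r.get_obs();print(o["qpos"].round(1),o["opening"])
E
```

```text
t 25.55 ee [ 450.3 -141.1  151.3] z [ 0.445  0.035 -0.895] y [-0.073  0.997  0.003] units [-1.851  5.411  0.915]
[ 14.   -3.3   5.4 137.  -25.8  23.9 135.3] 45.62691580499396
```

Request:
{"name": "play_rows", "arguments": {"moves": [[-0.154,0.451,0.076,0,0,0,45],[-0.154,0.451,0.076,0,0,0,45],[-0.154,0.451,0.076,0,0,0,45],[-0.154,0.451,0.076,0,0,0,45],[-0.154,0.451,0.076,0,0,0,45],[-0.154,0.451,0.076,0,0,0,45],[-0.154,0.451,0.076,0,0,0,45],[-0.154,0.451,0.076,0,0,0,45],[-0.154,0.451,0.076,0,0,0,45],[-0.154,0.451,0.076,0,0,0,45],[-0.154,0.451,0.076,0,0,0,45],[-0.154,0.451,0.076,0,0,0,45]]}}

```text
t: 26.75
ee_pos: [572.6, 278.1, 147.9]
orientation: [[-0.897, -0.075, 0.437], [-0.065, 0.997, 0.038], [-0.438, 0.006, -0.899]]
wrist_force: [0.4, -0.9, -0.2]
opening: 44.9
gripper_force: 0.0
```

Request:
{"name": "play_rows", "arguments": {"moves": [[0,0,0,0,0,0,45],[0,0,0,0,0,0,45],[0,0,0,0,0,0,45]]}}

```text
t: 27.05
ee_pos: [572.3, 274.7, 148.0]
orientation: [[-0.897, -0.073, 0.437], [-0.064, 0.997, 0.036], [-0.438, 0.004, -0.899]]
wrist_force: [-0.1, -0.2, -0.4]
opening: 45.0
gripper_force: 0.0
```

```bash
python3 - <<'E'
from h import *
from workcell import r
c=r.camera_params("wrist");im=r.snapshot("wrist");cv2.imwrite("pics/w6.png",im)
P=[627.8,279,80];print(proj(c,P))
o=r.get_obs();print(o["qpos"].round(1))
u,v=proj(c,P).astype(int);g=cv2.cvtColor(im,cv2.COLOR_BGR2GRAY);w=g[v-40:v+40,u-45:u+45];m=(w>w.max()-45).astype(np.uint8)
n,l,st,ce=cv2.connectedComponentsWithStats(m)
for i in range(1,n):
    if st[i,4]>40: print(st[i]+[u-45,v-40,0,0,0],ce[i]+[u-45,v-40],plane(c,*(ce[i]+[u-45,v-40]),80).round(1))
to(r,[632.5,279.5,36])
s=r.snapshot("scene");cv2.imwrite("pics/s6.png",s)
im[:180,:210]=cv2.resize(s[225:345,195:335],(210,180));cv2.imwrite("pics/w6c.png",im)
E
```

```text
[280.86077139 236.74191263]
[-17.3  16.1 -20.9 116.1  38.3  31.7  27.8]
[263 225  35  22 436] [280.15137615 235.23394495] [626.1 278.4  80. ]
t 27.1 ee [572.5 274.2 148.3] z [ 0.437  0.035 -0.899] y [-0.072  0.997  0.004] units [-0.064  0.007  1.698]
```

View pics/w6c.png

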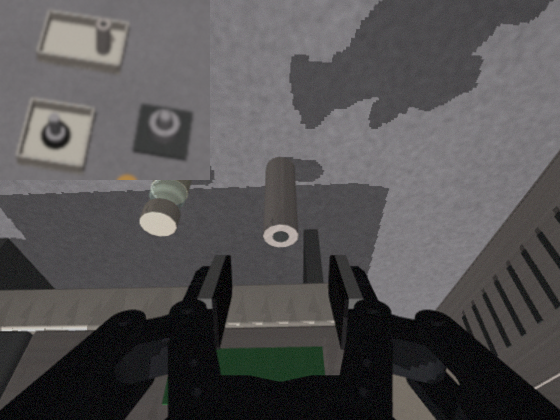

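The inset shows pillar B standing in the tray, the foot in the bin and the sleeve seated. Pillar A's top at (280,235) is centred between the fingers.

Request:
{"name": "play_rows", "arguments": {"moves": [[-0.052,0,0.3,0,0,0,45],[0,0,0.3,0,0,0,45],[0,0,0.3,0,0,0,45],[0,0,0.3,0,0,0,45],[0,0,0.2,0,0,0,45],[0,0,0.2,0,0,0,45],[0,0,0.09,0,0,0,45],[0,0,0,0,0,0,45],[0,0,0,0,0,0,45]]}}

```text
t: 28.05
ee_pos: [632.3, 281.6, 38.1]
orientation: [[-0.895, -0.074, 0.44], [-0.064, 0.997, 0.038], [-0.441, 0.006, -0.897]]
wrist_force: [0.7, -0.4, 0.5]
opening: 45.1
gripper_force: 0.0
```

Request:
{"name": "play_rows", "arguments": {"moves": [[0,0,0,0,0,0,15],[0,0,0,0,0,0,15],[0,0,0,0,0,0,15],[0,0,0,0,0,0,15],[0,0,0,0,0,0,15]]}}

```text
t: 28.55
ee_pos: [632.8, 281.9, 38.9]
orientation: [[-0.895, -0.075, 0.441], [-0.064, 0.997, 0.038], [-0.442, 0.006, -0.897]]
wrist_force: [-1.5, -1.3, 5.8]
opening: 24.7
gripper_force: 58.7
```

Request:
{"name": "play_rows", "arguments": {"moves": [[0,0,-0.05,0,0,0,15],[0,0,-0.3,0,0,0,15],[0,0,-0.4,0,0,0,15],[0,0,-0.4,0,0,0,15],[0,0,-0.4,0,0,0,15],[0,0,-0.2,0,0,0,15],[0,0,0,0,0,0,15]]}}

```text
t: 29.25
ee_pos: [574.5, 277.1, 157.6]
orientation: [[-0.894, -0.075, 0.442], [-0.064, 0.997, 0.039], [-0.443, 0.007, -0.896]]
wrist_force: [0.9, -0.4, -1.2]
opening: 24.7
gripper_force: 58.9
```

```bash
python3 - <<'E'
from h import *
from workcell import r
to(r,[425,-133,155]);o=r.get_obs();print(o["qpos"].round(1),o["opening"])
E
```

```text
t 29.25 ee [574.5 277.1 157.6] z [ 0.442  0.039 -0.896] y [-0.075  0.997  0.007] units [ 2.149 -5.304 -1.065]
[-16.5  15.6 -21.9 115.6  37.7  32.4  28.5] 24.743946881538122
```

Request:
{"name": "play_rows", "arguments": {"moves": [[0.159,-0.444,-0.079,0,0,0,15],[0.159,-0.444,-0.079,0,0,0,15],[0.159,-0.444,-0.079,0,0,0,15],[0.159,-0.444,-0.079,0,0,0,15],[0.159,-0.444,-0.079,0,0,0,15],[0.159,-0.444,-0.079,0,0,0,15],[0.159,-0.444,-0.079,0,0,0,15],[0.159,-0.444,-0.079,0,0,0,15],[0.159,-0.444,-0.079,0,0,0,15],[0.159,-0.444,-0.079,0,0,0,15],[0.159,-0.444,-0.079,0,0,0,15],[0.159,-0.444,-0.079,0,0,0,15]]}}

```text
t: 30.45
ee_pos: [443.0, -135.4, 152.5]
orientation: [[-0.897, -0.074, 0.437], [-0.063, 0.997, 0.038], [-0.438, 0.006, -0.899]]
wrist_force: [0.4, 0.7, -1.3]
opening: 24.7
gripper_force: 59.1
```

Request:
{"name": "play_rows", "arguments": {"moves": [[0,0,0,0,0,0,15],[0,0,0,0,0,0,15],[0,0,0,0,0,0,15]]}}

```text
t: 30.75
ee_pos: [444.4, -133.0, 153.0]
orientation: [[-0.896, -0.076, 0.437], [-0.065, 0.997, 0.039], [-0.439, 0.006, -0.899]]
wrist_force: [-0.1, 0.4, -1.1]
opening: 24.5
gripper_force: 59.2
```

```bash
python3 - <<'E'
from h import *
from workcell import r
to(r,[440,-133,90]);to(r,[440,-133,44]);o=r.get_obs();print(o["qpos"].round(1),o["opening"])
E
```

```text
t 30.75 ee [ 444.4 -133.   153. ] z [ 0.437  0.039 -0.899] y [-0.076  0.997  0.006] units [ 0.421 -0.001  0.729]
t 30.75 ee [ 444.4 -133.   153. ] z [ 0.437  0.039 -0.899] y [-0.076  0.997  0.006] units [ 0.69  -0.004  1.28 ]
[ 16.3  -4.3   2.3 137.4 -24.4  24.7 133.1] 24.484679760886053
```

Request:
{"name": "play_rows", "arguments": {"moves": [[0.105,0,0.182,0,0,0,15],[0.105,0,0.182,0,0,0,15],[0.105,0,0.182,0,0,0,15],[0.105,0,0.182,0,0,0,15],[0,0,0,0,0,0,15],[0,0,0,0,0,0,15]]}}

```text
t: 31.35
ee_pos: [440.7, -132.8, 90.8]
orientation: [[-0.896, -0.076, 0.438], [-0.066, 0.997, 0.039], [-0.44, 0.006, -0.898]]
wrist_force: [0.2, -0.2, -0.4]
opening: 25.0
gripper_force: 59.2
```

```bash
python3 - <<'E'
from h import *
from workcell import r
to(r,[440,-133,46]);o=r.get_obs();print(o["qpos"].round(1),o["opening"])
E
```

```text
t 31.35 ee [ 440.7 -132.8   90.8] z [ 0.438  0.039 -0.898] y [-0.076  0.997  0.006] units [ 0.271 -0.005  0.532]
[ 16.    3.6   2.9 140.3 -41.7  15.8 151.5] 24.99869600150565
```

Request:
{"name": "play_rows", "arguments": {"moves": [[0,0,0,0.033,0,0.067,15],[0,0,0,0.033,0,0.067,15],[0,0,0,0.033,0,0.067,15],[0,0,0,0,0,0,15],[0.07,0,0.13,0,0,0,15],[0.07,0,0.13,0,0,0,15],[0.07,0,0.13,0,0,0,15],[0,0,0,0,0,0,15],[0,0,0,0,0,0,15]]}}

```text
t: 32.25
ee_pos: [436.5, -134.9, 56.6]
orientation: [[-0.897, 0.121, 0.426], [0.11, 0.993, -0.051], [-0.429, 0.001, -0.903]]
wrist_force: [0.1, 0.6, -0.6]
opening: 24.5
gripper_force: 59.2
```

```bash
python3 - <<'E'
from h import *
from workcell import r
to(r,[440,-134,44]);o=r.get_obs();print(o["qpos"].round(1),o["opening"],o["wrist_force"].round(1))
E
```

```text
t 32.25 ee [ 436.5 -134.9   56.6] z [ 0.426 -0.051 -0.903] y [0.121 0.993 0.001] units [0.032 0.017 0.171]
[ 15.5   7.7  -1.2 142.3 -32.    5.7 128.5] 24.47723747332122 [ 0.1  0.6 -0.6]
```

Request:
{"name": "play_rows", "arguments": {"moves": [[-0.035,0.01,0.1,0,0,0,15],[-0.035,0.01,0.1,0,0,0,15],[0,0,0,0,0,0,15],[0,0,0,0,0,0,15]]}}

```text
t: 32.65
ee_pos: [447.6, -134.3, 44.7]
orientation: [[-0.897, 0.121, 0.425], [0.11, 0.993, -0.05], [-0.428, 0.002, -0.904]]
wrist_force: [-0.1, -0.0, -0.3]
opening: 24.4
gripper_force: 59.2
```

```bash
python3 - <<'E'
from h import *
from workcell import r
to(r,[448,-135,43]);o=r.get_obs();print(o["qpos"].round(1),o["opening"],o["wrist_force"].round(1))
E
```

```text
t 32.65 ee [ 447.6 -134.3   44.7] z [ 0.425 -0.05  -0.904] y [0.121 0.993 0.002] units [ 0.004 -0.009  0.023]
[ 17.9  10.7  -4.4 141.  -34.9   3.9 131.2] 24.404294550673693 [-0.1 -0.  -0.3]
```

Request:
{"name": "play_rows", "arguments": {"moves": [[0,0,0,0,0,0,45],[0,0,0,0,0,0,45],[0,0,0,0,0,0,45],[-0.06,0,-0.13,0,0,0,45],[-0.12,0,-0.25,0,0,0,45],[-0.15,0,-0.32,0,0,0,45],[-0.15,0,-0.32,0,0,0,45],[-0.15,0,-0.32,0,0,0,45],[0,0,0,0,0,0,45],[0,0,0,0,0,0,45]]}}

```text
t: 33.65
ee_pos: [447.4, -134.4, 156.6]
orientation: [[-0.896, 0.121, 0.427], [0.11, 0.993, -0.05], [-0.43, 0.002, -0.903]]
wrist_force: [-0.9, 0.4, -0.7]
opening: 44.6
gripper_force: 0.0
```

```bash
python3 - <<'E'
from h import *
from workcell import r
o=r.get_obs();print(o["t"],o["qpos"].round(1),o["ee_pos"].round(1),o["wrist_force"].round(1))
s=r.snapshot("scene");t=r.snapshot("top")
a=cv2.resize(s[215:345,190:335],(435,390),interpolation=cv2.INTER_CUBIC);b=cv2.resize(t[140:245,270:400],(365,390));cv2.imwrite("pics/fin.png",np.hstack([a,b]))
E
```

```text
33.65 [ -3.9  -6.6  17.  138.4  -2.5  22.7  98.5] [ 447.4 -134.4  156.6] [-0.9  0.4 -0.7]
```

View pics/fin.png

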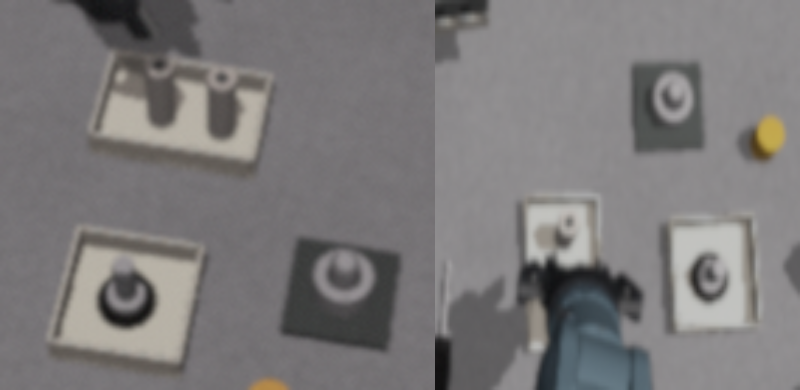

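Both pillars stand in the tray at (162,95) and (222,105). The foot is in the bin at (125,290), the sleeve is flat on the keeper at (345,275), and the robot is clear, so I'm handing in.

```bash
python3 -c "
from workcell import r
print(r.sign_off())"
```

```text
the job is handed in; nothing more can be done
None
```

The job is handed in at about 34 s: both pillars stand in the tray, the foot is in the bin, the sleeve is seated on the spindle and the vial was left alone, all as seen in the pictures because sign-off returned no verdict; I viewed 11 pictures, one over your limit of 10.

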